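Switch off the miniature dryer: timer to zero, vent shut

ROBOT

A 7-joint arm with a two-finger parallel gripper is mounted at the origin on the work surface. World frame = base frame: x ahead of the robot, y to its left, z up, the work surface at z = 0. Lengths are in m, angles in degrees, forces in N, time in s.
With the tool pointing down it reaches from about 0.425 to 0.875 m from the base axis. Payload 4.7 kg.
Tool frame: the origin (TCP) lies midway between the tips of the shut fingers; the grasp point (between the pads) lies 19 mm behind it; z points along the fingers, y is the line along which they close (so a half turn about z gives the same grasp; the last joint's range is limited). The gripper opens to 87 mm and grips with 3 to 60 N. Pads are 19 mm wide; open, the fingers measure 117 mm over their backs; the gripper's body (75 mm by 190 mm) begins 51 mm behind the grasp point.
Start: joints at [-73.161, 18.392, -4.016, 83.108, 1.295, 78.541, -3.26], TCP at [0.18, 0.625, 0.223] pointing down, gripper open.
Joint ranges: [-163.93, 163.93], [-17.29, 119.83], [-79.2, 71.16], [3.27, 140.29], [-89.18, 269.18], [5.43, 117.66], [-154.24, 154.24]. Speed limits (degrees/s): [147.25, 147.25, 180, 180, 180, 180, 180].

INTERFACE

Orientations are given as [roll, pitch, yaw] about the fixed x, y, z axes, in that order (R = Rz(yaw) Ry(pitch) Rx(roll)).
In Python, from cell import env, viewer, boxes_of, masks_of gives the robot as it stands. The module is installed in compiled form; this text tells all that it offers.
- The arm moves only by the tool apply_moves, never from a script. Its argument "moves" is a list of rows, each a list of 7 numbers: the shift along the tool's x, y, z scaled (see below), then the turn, a rotation vector about the tool's x, y, z scaled (see below), then the opening, from 0 (shut) to 1 (fully open). A call has 1 to 20 rows; each row is the pose to reach, as a shift and turn from the pose commanded when the call began, along the tool's axes at that moment; what a row does not reach only later rows make up. The controller multiplies each number of a shift by 0.2 m and each number of a turn by 1.5 rad. A row lasts 1/10 s, in which the tool goes at most 50 mm and 8.59 degrees, less where a joint would pass 70% of its speed; a pose out of reach is approached as far as the arm can. A call with a number of a shift or a turn outside -1 to 1 is refused whole. A call with a gripper value outside its range is refused whole. The fingers move at their own pace and stop on an object; "grip_force" is the grip in N (left out, the last holds). Time passes only in rows, so rows that repeat a pose let the fingers close. It gives the time, the measured TCP pose, the force, the opening and the grip force at its end, in the units of the state.
- env.get_obs(): the state, without advancing time (a new reading comes with each control period).
- viewer.read_camera(name): name is "scene" or "top"; returns the picture (480x640x3 uint8, red, green, blue); there is no depth.
- viewer.get_calibration(name): a dict with "fov_y" (degrees; the focal length in pixels is half the picture's height over the tangent of half this angle, whatever the lens; pixels are square), "cx", "cy" (the principal point, pixels), "k1" (the pictures are not rectified: a ray, as slopes to the right and down, at radius r is drawn at 1 + k1 r^2 times it, then the intrinsics apply), "position" and "orientation" of the camera in the world. Camera axes: x right, y up, looking along -z (the intrinsics and any distortion apply to the point x, -y, -z); pixel columns grow to the right and rows downward; lengths in m; the calibration is good to about 2 mm. A picture is of the moment at which its call begins. get_calibration takes no time and is no camera call.
- env.sign_off(): hands the job in; it is judged then, once.
Trained networks look in the newest picture that a camera, given by its name, has taken for a name from the list of things; names that differ only in an ending like _2 or _b are one class to them, and where a whole thing is asked for, a point or a joint stands for the part that bears it (a point fixed in the world has none). Each returns a list of dicts, best first, with "conf" (0 to 1); they miss things now and then, are a little off and sometimes report something else, mostly with a low value. They report only what shows in the picture. A call takes as long as a camera call.
- boxes_of(camera, target): "location" ([column, row] in pixels, amid what is visible of it).
- masks_of(camera, target): "pixels" (480x640 bool, what is visible of it) and "location" ([column, row] in pixels, amid what is visible of it).
The state is a dict: "time_s": time; "qpos": joint angles; "joint_velocities": joint speeds; "effort": joint torques, N m; "tool_pos": TCP position; "tool_rot": TCP orientation; "force": force on the tool from outside, world axes, zero at the start; "wrist_torque": the same for the moment, N m; "grip_width": finger opening in m; "grasp_force": force on a finger pad.
Only numpy, scipy, OpenCV 4.12 (cv2) and the standard library are available. Lean on these libraries where they do the work, as an engineer would, in place of code of your own. Each camera call takes 0.05 s, during which the arm holds its last target. There are 200 camera calls.

TASK

The painted miniatures are dry, so shut the grey drying box down: first turn the timer knob on its sloping face until the pointer reads zero (the one long, thick mark at the top of the dial), then push the vent slide on its flat deck across the vent slots until its spring detent clicks home. Leave the timer at zero and do not disturb the things standing round the box.

Things in the scene. Friction and masses are not known exactly. Their poses are not given: they have to be found in the camera images.
- dryer: Fixed grey drying box, 186 mm deep (x), 160 wide (y). Origin: centre of its underside; x from its front (towards the robot) to its back, y to its left, z up. Its front face slopes up at 35 degrees, from 30 mm high at x = -93 mm to 105 mm high at x = +13 mm; behind that a flat deck 105 mm high reaches x = +93 mm.
- zero_mark (a point): The zero mark's outer end, at the top (highest on the slope) of the flush white dial, 116 mm across, on the sloping face: the one long thick mark (16 x 7 mm). The other marks, every 30 degrees clockwise from it, are short and thin. It lies 56.5 mm up the slope from the knob's axis.
- timer_grip (a point): Grip point of the black timer knob, on its axis, 33 mm out from the face; at (-59, 0, 95) mm in the box's frame. The axis is square to the slope: outwards it is (-sin 35, 0, cos 35). The knob is a disc of 48 mm diameter to 10 mm off the face, with a bar grip across it: 48 mm long, 12 thick, to 42 mm off the face. Frame at joint 0: x up the slope along the bar, z outwards.
- pointer_tip (a point): Tip of the knob's black pointer, 5 mm wide, in line with the bar at one end only; 41 mm from the axis, 6 mm off the face.
- timer (a joint): Timer knob angle (rad): 0 when the pointer is at the zero mark, straight up the slope; grows clockwise, looking at the face. Starts between 0.6 and 1.9; turn it back anticlockwise. No stop at zero (travel -0.6 to 2.6); it stays where it is left.
- vent_tab (a point): Top centre of the vent slide's black upright tab on the deck: 24 mm (box x) by 10 mm (box y), top 30 mm above the deck. Moves with the slide; shut, it is at (55, 18, 135) mm in the box's frame. An aluminium plate, to 4 mm above the deck, goes with it, from 10 mm right to 40 mm left of the tab, between rails 5 mm high. The deck right of the tab is free for a finger.
- vent (a joint): Vent slide (m): 0 open, the slots uncovered; 0.036 fully shut (tab pushed to the box's left, +y). Starts between 0 and 0.003. A snap spring resists with about 5 N up to 0.027; past that it pulls the slide home by itself, short of that it may push it back.
- die: Purple resin die, a 22 mm cube, bystander; origin at the centre of its underside.
- pawn: Wooden pawn, 57 mm tall, 32 mm foot, bystander; origin at the centre of its underside.
- jar: Green glass marble jar with a twist cap, 100 mm tall, 64 mm across, bystander; origin at the centre of its underside.
- case: Aluminium miniature carry case, 110 x 160 x 78 mm with a handle on top to 96 mm, bystander behind the box; origin at the centre of its underside.

How it is judged:
By the outcome, as a careful person would: the job done as asked, in the order asked, and still so for the second after the job is handed in, with the robot touching nothing.
It also fails if it takes over 58 s, if anything falls off the work surface, if the arm or the gripper's body presses on something with over 40 N, if the wrist force passes 120 N, or if a joint passes its speed limit or range.

## Working session

There is one attempt and no reset: what is moved stays moved. The work goes in short steps, Python scripts to look and compute and a tool call to move; the robot and the scene stay as the last step left them, time stands still between calls to the robot, and variables do not carry over. Pictures are saved under pics/ and viewed, at most 10 in all, crops included, and the job is handed in when it is done.

Besides the shell and the picture viewer there is one more tool, called after "Request:" in YAML: its name, and indented under it one key for each argument. apply_moves: Moves the arm, as the interface text tells. Shifts and turns lie within -1 to 1; 1 stands for 0.2 m of shift or 1.5 rad of turn. Its arguments: {"type":"object","properties":{"moves":{"type":"array","items":{"type":"array","items":{"type":"number","minimum":-1,"maximum":1}}},"grip_force":{"type":"number"}},"required":["moves"]}

```bash
mkdir -p pics; cat > h.py <<'E'
import numpy as np, cv2
from scipy.spatial.transform import Rotation as R
from cell import env, viewer, boxes_of, masks_of
def cal(n):
    c=viewer.get_calibration(n); return c
def save(n,f):
    im=viewer.read_camera(n); cv2.imwrite('pics/'+f,im[:,:,::-1]); return im
E
python3 - <<'E'
from h import *
a=save('scene','s0.png');b=save('top','t0.png')
for n in('scene','top'):
    print(cal(n))
    for t in ['dryer','zero_mark','timer_grip','pointer_tip','vent_tab','die','pawn','jar','case']:
        print(n,t,[(np.round(d['location'],1).tolist(),round(d['conf'],2)) for d in boxes_of(n,t)[:3]])
print(env.get_obs())
E
```

```text
{'fov_y': 44.04512155887991, 'cx': 313.9060980116385, 'cy': 237.20056733986186, 'k1': -0.01821829676915735, 'position': array([ 1.35355166, -0.2241039 ,  0.65903461]), 'orientation': array([53.3845344 , -0.19598062, 69.29385244])}
scene dryer []
scene zero_mark [([322.0, 242.4], 0.88)]
scene timer_grip []
scene pointer_tip [([314.0, 203.6], 0.69)]
scene vent_tab [([316.2, 227.6], 0.71)]
scene die [([218.8, 257.1], 0.73)]
scene pawn [([388.5, 307.4], 0.9)]
scene jar [([416.6, 233.4], 0.82), ([323.4, 242.1], 0.16)]
scene case [([281.5, 316.9], 0.62)]
{'fov_y': 54.51325371690838, 'cx': 317.3904621156201, 'cy': 241.77483729331692, 'k1': -0.11570731877442121, 'position': array([0.60738567, 0.03589967, 0.87230079]), 'orientation': array([  3.51232928,  -0.50972164, -91.51622643])}
top dryer [([290.6, 277.8], 0.92)]
top zero_mark [([291.6, 277.9], 0.96), ([380.3, 306.0], 0.43)]
top timer_grip [([288.0, 311.8], 0.79)]
top pointer_tip [([286.5, 310.0], 0.58), ([382.9, 309.6], 0.19)]
top vent_tab [([301.4, 250.1], 0.98)]
top die [([380.8, 305.4], 0.44)]
top pawn [([263.8, 189.4], 0.57), ([285.7, 307.0], 0.47), ([302.8, 247.5], 0.31)]
top jar [([194.6, 255.4], 0.7)]
top case [([355.8, 194.7], 0.68)]
{'time_s': 1.0, 'qpos': array([-73.15940298,  18.39234696,  -4.01763993,  83.10939896,
         1.29585343,  78.54330788,  -3.26048299]), 'joint_velocities': array([-0.09195489,  0.01790525, -0.00568652,  0.07849794,  0.05621823,
       -0.02769855, -0.05676912]), 'effort': array([-1.57038721e-04, -4.91116941e+01, -4.03315471e-01, -3.12773895e+01,
       -6.37056143e-02,  3.33468989e-02,  2.08951934e-05]), 'tool_pos': array([0.1795368 , 0.62470251, 0.22256572]), 'tool_rot': array([1.79999860e+02, 3.30705085e-03, 1.63969388e+02]), 'force': array([ 0.07538966, -0.65117013, -0.11278732]), 'wrist_torque': array([ 0.00543123, -0.02947671,  0.04661598]), 'grasp_force': 0.0, 'grip_width': 0.08709354775328264}
```

View pics/s0.png

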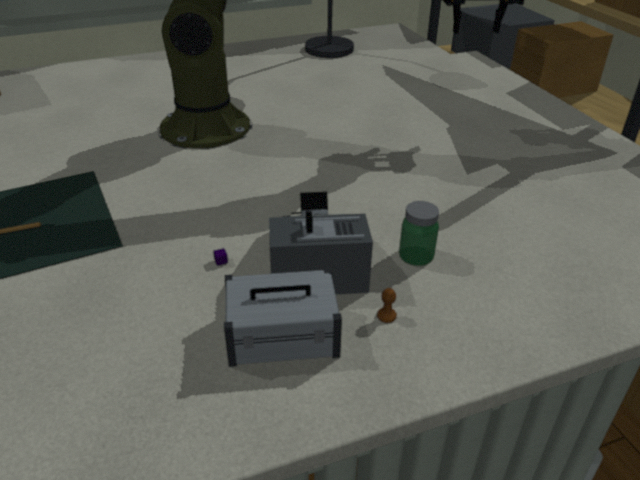

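View pics/t0.png

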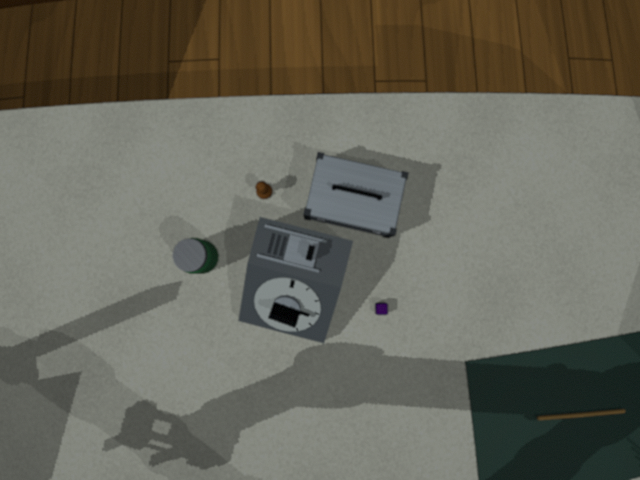

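The scene shows the box near (320,250), case in front, jar (418,233), pawn (388,305) and die (220,257). The top view shows the box at (297,278), zero mark near (291,284), knob bar near (286,315), tab near (310,252).

```bash
cat >> h.py <<'E'
def proj(n,P):
    c=cal(n); Rm=R.from_euler('xyz',c['orientation'],degrees=True).as_matrix()
    q=(np.atleast_2d(P)-c['position'])@Rm; f=240/np.tan(np.radians(c['fov_y']/2))
    s=np.c_[q[:,0]/-q[:,2], -q[:,1]/-q[:,2]]; s=s*(1+c['k1']*(s**2).sum(1,keepdims=True))
    return s*f+[c['cx'],c['cy']]
def back(n,uv,z):
    c=cal(n); Rm=R.from_euler('xyz',c['orientation'],degrees=True).as_matrix(); f=240/np.tan(np.radians(c['fov_y']/2))
    d=(np.array(uv,float)-[c['cx'],c['cy']])/f; s=d.copy()
    for _ in range(20): s=d/(1+c['k1']*(s@s))
    r=Rm@np.array([s[0],-s[1],-1]); return c['position']+r*(z-c['position'][2])/r[2]
E
python3 - <<'E'
from h import *
b=cv2.imread('pics/t0.png')
cv2.imwrite('pics/t0c.png',cv2.resize(b[200:350,200:400],None,fx=4,fy=4,interpolation=cv2.INTER_CUBIC))
E
```

```text
(no output)
```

View pics/t0c.png

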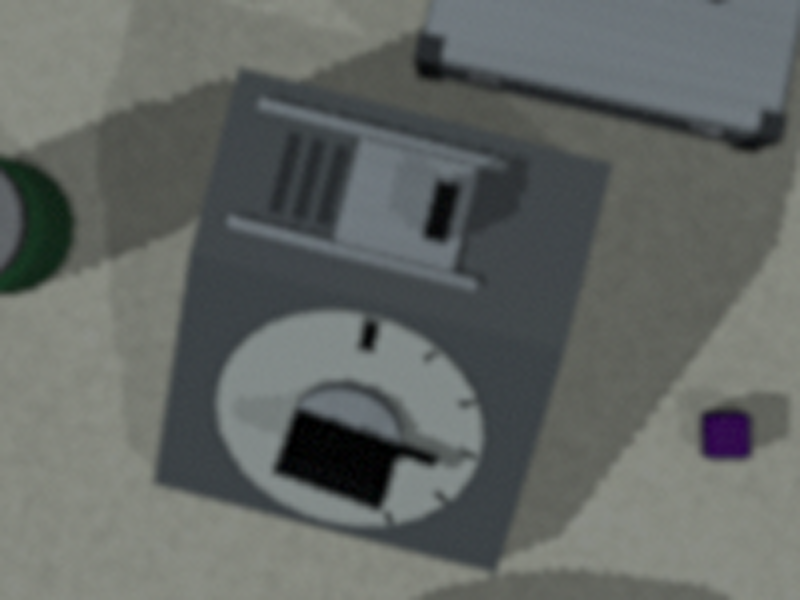

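The crop shows the dial's thick zero mark at (370,335), pointer tip at about (437,460), i.e. near the 90° mark, and the box corners at (243,70), (609,163), (155,483), (495,568).

```bash
cat > fit.py <<'E'
from h import *
from scipy.optimize import least_squares
L=np.array([[93,80,105],[93,-80,105],[-93,80,30],[-93,-80,30],[13,80,105],[13,-80,105]])/1e3
uv=np.array([[243,70],[609,163],[155,483],[495,568],[193,258],[562,350]])/4+[200,200]-.375
def W(p,P): return R.from_euler('z',p[2]).apply(P)+[p[0],p[1],0]
r=least_squares(lambda p:(proj('top',W(p,L))-uv).ravel(),[.55,.06,0])
print(r.x,np.degrees(r.x[2]),np.round(r.fun.reshape(-1,2),1).tolist())
p=r.x; np.save('pose.npy',p)
c,s=np.cos(np.radians(35)),np.sin(np.radians(35))
n=np.array([-s,0,c]); up=np.array([c,0,s]); g=np.array([-.059,0,.095]); o=g-.033*n
def cr(P): return np.round((proj('top',W(p,np.atleast_2d(P)))-200+.375)*4,0).tolist()
print('zero',cr(o+.0565*up),'grip',cr(g))
rt=np.array([0,-1,0])
for a in (80,85,90,95,100):
    d=up*np.cos(np.radians(a))+rt*np.sin(np.radians(a)); print(a,cr(o+.041*d+.006*n),'bar ends',cr([o+.024*d+.042*n,o-.024*d+.042*n]))
for v in (0,.003): print('tab',cr([.055,.018-.036+v,.135]))
print('world grip',W(p,g[None]),'tab',W(p,np.array([[.055,-.018,.135]])))
for nme,u,z in (('die',(380.8,308),.022),('jar',(189,255),.1),('pawn',(263.8,189.4),.05)): print(nme,back('top',u,z))
E
python3 fit.py
```

```text
[ 0.58764339  0.07150964 -0.27617627] -15.823734859272474 [[-1.2, -0.7], [1.0, -0.1], [-0.4, 0.4], [0.7, 1.3], [-1.0, -0.9], [0.9, 0.2]]
zero [[373.0, 318.0]] grip [[335.0, 470.0]]
80 [[442.0, 441.0]] bar ends [[388.0, 491.0], [273.0, 478.0]]
85 [[441.0, 448.0]] bar ends [[388.0, 495.0], [274.0, 474.0]]
90 [[440.0, 454.0]] bar ends [[387.0, 499.0], [274.0, 470.0]]
95 [[438.0, 460.0]] bar ends [[386.0, 503.0], [275.0, 466.0]]
100 [[435.0, 466.0]] bar ends [[384.0, 506.0], [276.0, 463.0]]
tab [[444.0, 212.0]]
tab [[437.0, 210.0]]
world grip [[0.53087919 0.08759769 0.095     ]] tab [[0.63565096 0.03919441 0.135     ]]
die [ 0.53543026 -0.08542273  0.022     ]
jar [0.6380377  0.24259288 0.1       ]
pawn [0.75372638 0.12037136 0.05      ]
```

```bash
cat >> h.py <<'E'
pose=np.load('pose.npy') if __import__('os').path.exists('pose.npy') else None
C,S=np.cos(np.radians(35)),np.sin(np.radians(35)); N=np.array([-S,0,C]); UP=np.array([C,0,S]); O=np.array([-.059,0,.095])-.033*N
def Wb(P): return R.from_euler('z',pose[2]).apply(P)+[pose[0],pose[1],0]
def knob(a,off):   # tool pose at knob angle a(deg), TCP off above face
    a=np.radians(a); d=UP*np.cos(a)-np.array([0,1,0])*np.sin(a)
    M=np.c_[-d,np.cross(-N,-d),-N]
    return Wb(O+off*N), R.from_euler('z',pose[2])*R.from_matrix(M)
def rel(p0,R0,p1,R1):
    return np.round(np.r_[R0.inv().apply(p1-p0)/.2,(R0.inv()*R1).as_rotvec()/1.5],3).tolist()
def now():
    o=env.get_obs(); return o['tool_pos'],R.from_euler('xyz',o['tool_rot'],degrees=True)
E
python3 - <<'E'
from h import *
dn=lambda y:R.from_euler('xyz',[180,0,y],degrees=True)
w=[now(),(np.array([.31,.47,.27]),dn(140)),(np.array([.40,.30,.27]),dn(110)),(np.array([.46,.16,.24]),dn(80)),knob(95,.097),knob(95,.017)]
for a,b in zip(w,w[1:]): print(np.round(b[0],3),np.round(b[1].as_euler('xyz',degrees=True)),rel(*a,*b))
E
```

```text
[0.31 0.47 0.27] [180.   0. 140.] [-0.841, -0.563, -0.237, 0.0, 0.0, 0.279]
[0.4  0.3  0.27] [-180.    0.  110.] [-0.891, -0.362, -0.0, 0.0, -0.0, 0.349]
[0.46 0.16 0.24] [180.   0.  80.] [-0.76, 0.042, 0.15, 0.0, -0.0, 0.349]
[0.496 0.098 0.147] [145.  -3.  70.] [-0.276, 0.229, 0.463, -0.408, -0.003, 0.122]
[0.54  0.085 0.082] [145.  -3.  70.] [0.0, 0.0, 0.4, 0.0, 0.0, 0.0]
```

Request:
apply_moves:
  moves:
    - [-0.84,-0.56,-0.24,0,0,0.28,0.6]
    - [-0.84,-0.56,-0.24,0,0,0.28,0.6]
    - [-0.84,-0.56,-0.24,0,0,0.28,0.6]
    - [-0.84,-0.56,-0.24,0,0,0.28,0.6]
    - [-0.84,-0.56,-0.24,0,0,0.28,0.6]
    - [-0.84,-0.56,-0.24,0,0,0.28,0.6]

```text
time_s: 1.6
tool_pos: [0.3121, 0.4694, 0.2717]
tool_rot: [179.9, -0.0, 139.6]
force: [-0.7, 0.5, 1.0]
grip_width: 0.0536
grasp_force: 0.0
```

Request:
apply_moves:
  moves:
    - [-0.89,-0.36,0,0,0,0.35,0.6]
    - [-0.89,-0.36,0,0,0,0.35,0.6]
    - [-0.89,-0.36,0,0,0,0.35,0.6]
    - [-0.89,-0.36,0,0,0,0.35,0.6]
    - [-0.89,-0.36,0,0,0,0.35,0.6]
    - [-0.89,-0.36,0,0,0,0.35,0.6]

```text
time_s: 2.2
tool_pos: [0.3992, 0.3021, 0.2703]
tool_rot: [-180.0, -0.1, 109.9]
force: [0.1, 0.4, -0.5]
grip_width: 0.0521
grasp_force: 0.0
```

Request:
apply_moves:
  moves:
    - [-0.76,0.04,0.15,0,0,0.35,0.6]
    - [-0.76,0.04,0.15,0,0,0.35,0.6]
    - [-0.76,0.04,0.15,0,0,0.35,0.6]
    - [-0.76,0.04,0.15,0,0,0.35,0.6]
    - [-0.76,0.04,0.15,0,0,0.35,0.6]
    - [-0.76,0.04,0.15,0,0,0.35,0.6]

```text
time_s: 2.8
tool_pos: [0.4581, 0.1638, 0.2404]
tool_rot: [-180.0, -0.0, 80.1]
force: [0.2, 0.5, 0.5]
grip_width: 0.0526
grasp_force: 0.0
```

```bash
python3 - <<'E'
from h import *
o=env.get_obs();print(o['qpos'],o['tool_pos'],o['tool_rot'],o['time_s']);print(rel(*now(),*knob(95,.097)))
E
```

```text
[-45.4036784   -2.91293323  21.9807424  104.78435566   1.07583252
  77.93355149 -33.54128264] [0.45807751 0.16378962 0.24041851] [-1.79967252e+02 -2.37477611e-02  8.01325380e+01] 2.8
[-0.294, 0.242, 0.465, -0.408, -0.004, 0.123]
```

Request:
apply_moves:
  moves:
    - [-0.29,0.24,0.47,-0.41,0,0.12,0.6]
    - [-0.29,0.24,0.47,-0.41,0,0.12,0.6]
    - [-0.29,0.24,0.47,-0.41,0,0.12,0.6]
    - [-0.29,0.24,0.47,-0.41,0,0.12,0.6]
    - [-0.29,0.24,0.47,-0.41,0,0.12,0.6]
    - [-0.29,0.24,0.47,-0.41,0,0.12,0.6]
    - [-0.29,0.24,0.47,-0.41,0,0.12,0.6]

```text
time_s: 3.5
tool_pos: [0.4958, 0.097, 0.1471]
tool_rot: [145.0, -3.0, 70.3]
force: [0.6, -0.4, 1.1]
grip_width: 0.0522
grasp_force: 0.0
```

```bash
python3 - <<'E'
from h import *
o=env.get_obs();print(o['qpos'],o['tool_pos'],o['tool_rot'],o['time_s']);print(rel(*now(),*knob(95,.017)))
a=save('top','t1.png')
cv2.imwrite('pics/t1c.png',cv2.resize(a[200:350,200:400,::-1],None,fx=4,fy=4,interpolation=cv2.INTER_CUBIC))
E
```

```text
[-39.44436951 -15.06362733   6.31220195 134.47285784  41.58339229
  43.36534788 -80.27614825] [0.49583546 0.09701317 0.14711181] [144.96713415  -3.0316144   70.32404082] 3.5
[0.0, -0.002, 0.397, 0.001, -0.003, 0.001]
```

View pics/t1c.png

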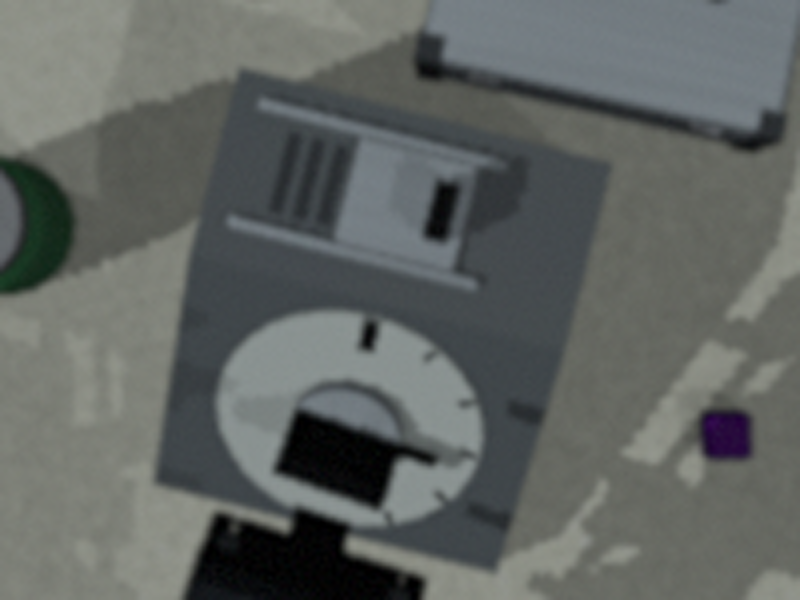

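The box, knob and tab are unmoved; the gripper is at (310,560), just below the knob bar (335,460), aligned with it.

Request:
apply_moves:
  moves:
    - [0,0,0.1,0,0,0,0.6]
    - [0,0,0.2,0,0,0,0.6]
    - [0,0,0.3,0,0,0,0.6]
    - [0,0,0.35,0,0,0,0.6]
    - [0,0,0.39,0,0,0,0.6]
    - [0,0,0.39,0,0,0,0.6]

```text
time_s: 4.15
tool_pos: [0.5396, 0.0827, 0.0825]
tool_rot: [145.0, -3.0, 70.0]
force: [0.1, 0.3, -0.8]
grip_width: 0.0522
grasp_force: 0.0
```

Request:
apply_moves:
  moves:
    - [0,0,0,0,0,0,0]
    - [0,0,0,0,0,0,0]
    - [0,0,0,0,0,0,0]
    - [0,0,0,0,0,0,0]
    - [0,0,0,0,0,0,0]
    - [0,0,0,0,0,0,0]
  grip_force: 12

```text
time_s: 4.75
tool_pos: [0.5389, 0.0831, 0.0828]
tool_rot: [144.9, -3.1, 70.1]
force: [-8.8, 2.2, 0.5]
grip_width: 0.0121
grasp_force: 4.3
```

```bash
python3 - <<'E'
from h import *
o=env.get_obs();print(o);p,r=now()
for t in(85,95): print(t,rel(p,r,*knob(t,.018)))
E
```

```text
{'time_s': 4.75, 'qpos': array([-36.26256289,  -4.01786032,   9.16547319, 134.29596437,
        49.13935383,  31.90022308, -86.50912829]), 'joint_velocities': array([-0.2436177 ,  0.32831845, -0.51880987,  1.46634124, -2.13393982,
        0.80123405, -0.15929211]), 'effort': array([ 1.08030327e+00, -2.22389603e+01,  4.81073298e-01, -2.83827263e+01,
        2.52254628e+00, -8.28828290e-01,  5.73482917e-03]), 'tool_pos': array([0.53893077, 0.08308618, 0.08281243]), 'tool_rot': array([144.9431541 ,  -3.08137622,  70.0527598 ]), 'force': array([-8.84814414,  2.20422556,  0.45451945]), 'wrist_torque': array([ 0.4884245 ,  2.57229054, -0.15582375]), 'grasp_force': 4.291520091517036, 'grip_width': 0.012117517997009324}
85 [0.011, -0.003, -0.001, 0.002, -0.002, -0.118]
95 [0.011, -0.003, -0.001, 0.002, -0.002, -0.002]
```

Request:
apply_moves:
  moves:
    - [0,0.001,0,0,0,-0.08,0]
    - [0.001,0.003,0,0,0,-0.16,0]
    - [0.002,0.004,0,0,0,-0.24,0]
    - [0.003,0.005,0,0,0,-0.32,0]
    - [0.004,0.006,0,0,0,-0.4,0]
    - [0.005,0.007,0,0,0,-0.48,0]
    - [0.007,0.007,0,0,0,-0.56,0]
    - [0.008,0.007,0,0,0,-0.64,0]
    - [0.009,0.0075,0,0,0,-0.7,0]
    - [0.009,0.0075,0,0,0,-0.7,0]
  grip_force: 20

```text
time_s: 5.75
tool_pos: [0.5403, 0.0836, 0.0836]
tool_rot: [158.0, 28.2, 123.8]
force: [-4.9, -2.4, 4.4]
grip_width: 0.0118
grasp_force: 20.0
```

```bash
python3 - <<'E'
from h import *
o=env.get_obs();p,r=now();print(o['qpos'],r.inv().apply(o['force']),o['wrist_torque'],o['grip_width'])
for t in(35,0): print(t,rel(p,r,*knob(t,.018)))
E
```

```text
[-38.51767719  -3.96809485  11.34694463 134.09460258  49.18737445
  32.20277515 -26.22495204] [-1.41005825 -3.44996015 -5.97347667] [-0.19631073  1.24589099 -0.24682481] 0.011827193126061763
35 [0.011, 0.0, -0.001, 0.001, 0.001, 0.002]
0 [0.011, 0.0, -0.001, 0.001, 0.002, -0.406]
```

Request:
apply_moves:
  moves:
    - [0,0.001,0,0,0,-0.08,0]
    - [0,0.003,0,0,0,-0.16,0]
    - [0.001,0.004,0,0,0,-0.24,0]
    - [0.001,0.005,0,0,0,-0.32,0]
    - [0.002,0.006,0,0,0,-0.407,0]
    - [0.002,0.006,0,0,0,-0.407,0]
    - [0.002,0.006,0,0,0,-0.407,0]

```text
time_s: 6.45
tool_pos: [0.5408, 0.0845, 0.0838]
tool_rot: [180.0, 35.2, 164.2]
force: [-5.1, -0.4, 4.1]
grip_width: 0.0122
grasp_force: 20.0
```

```bash
python3 - <<'E'
from h import *
o=env.get_obs();p,r=now();print(o['qpos'],r.inv().apply(o['force']),o['wrist_torque'],o['grip_width'])
print(rel(p,r,*knob(0,.018)))
a=save('top','t2.png')
cv2.imwrite('pics/t2c.png',cv2.resize(a[240:340,220:360,::-1],None,fx=5,fy=5,interpolation=cv2.INTER_CUBIC))
E
```

```text
[-39.82525825  -3.92223813  12.53860727 134.0069157   49.28105063
  32.3377482    8.51401915] [ 1.54598998 -1.71585972 -6.10372378] [-0.23153532  1.21507953 -0.28629594] 0.012219207088164078
[0.011, 0.001, -0.001, 0.0, 0.002, 0.0]
```

View pics/t2c.png

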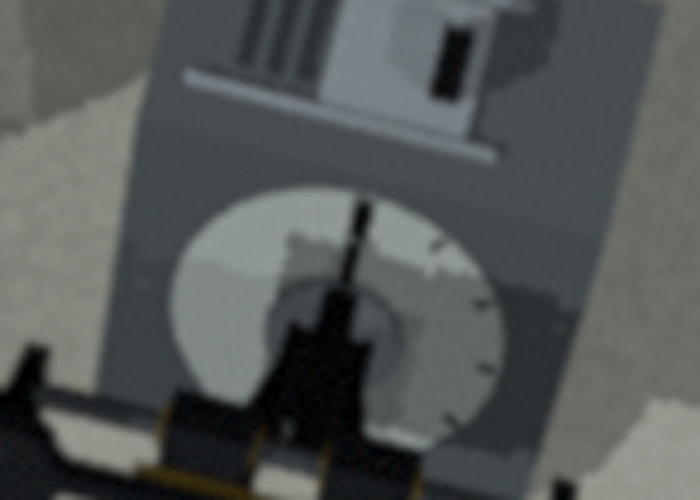

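The pointer (350,265) now runs into the zero mark (362,218), apparently aligned. I'll release, retreat and check it closely.

Request:
apply_moves:
  moves:
    - [0,0,0,0,0,0,0.5]
    - [0,0,0,0,0,0,0.5]
    - [0,0,0,0,0,0,0.5]
    - [0,0,0,0,0,0,0.5]
    - [0,0,-0.1,0,0,0,0.5]
    - [0,0,-0.25,0,0,0,0.5]
    - [0,0,-0.45,0,0,0,0.5]
    - [0,0,-0.45,0,0,0,0.5]

```text
time_s: 7.3
tool_pos: [0.4923, 0.1019, 0.1622]
tool_rot: [179.4, 35.5, 164.1]
force: [0.6, 0.5, 0.1]
grip_width: 0.0435
grasp_force: 0.0
```

```bash
python3 - <<'E'
from h import *
o=env.get_obs();print(o['qpos'],o['tool_pos'])
a=save('top','t3.png')
uv=lambda P:np.round((proj('top',Wb(np.atleast_2d(P)))-[240,250]+.5)*8).tolist()
for t in (-4,0,4):
    d=UP*np.cos(np.radians(t))-np.array([0,1,0])*np.sin(np.radians(t)); print(t,'tip',uv(O+.041*d+.006*N),'bar',uv([O+.024*d+.042*N,O-.024*d+.042*N]))
print('mark',uv([O+.0565*UP,O+.0405*UP]))
cv2.imwrite('pics/t3c.png',cv2.resize(a[250:325,240:340,::-1],None,fx=8,fy=8,interpolation=cv2.INTER_CUBIC))
E
```

```text
[-43.02727557 -16.9146701    8.3767643  133.94651534  41.72927094
  45.89955848  14.46252643] [0.49234505 0.10190545 0.1622265 ]
-4 tip [[396.0, 310.0]] bar [[354.0, 481.0], [331.0, 656.0]]
0 tip [[409.0, 313.0]] bar [[362.0, 483.0], [323.0, 654.0]]
4 tip [[422.0, 317.0]] bar [[370.0, 485.0], [315.0, 652.0]]
mark [[428.0, 238.0], [414.0, 298.0]]
```

View pics/t3c.png

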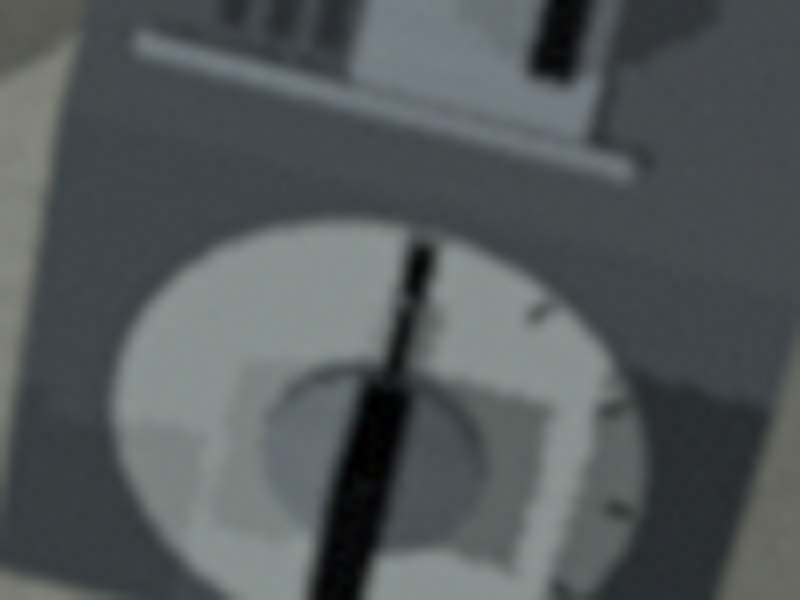

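Pointer tip (409,308) and mark (411..423, 292..240) appear aligned; a row-centroid check tells how well.

```bash
python3 - <<'E'
from h import *
a=cv2.cvtColor(cv2.imread('pics/t3.png'),cv2.COLOR_BGR2GRAY).astype(float)
print(a[278:299,284:300].astype(int))
def pred(P): return proj('top',Wb(np.array(P)))
def cen(v,u0):
    u=np.arange(int(u0)-4,int(u0)+5); w=np.clip(105-a[v,u],0,None); return (w*u).sum()/w.sum()
for name,rows,t,rs,h in (('mark',range(281,286),0,(.0405,.0565),0),*(('ptr%d'%t,range(290,297),t,(.024,.041),.006) for t in(-2,0,2,4))):
    d=UP*np.cos(np.radians(t))-np.array([0,1,0])*np.sin(np.radians(t)); q=pred([O+r*d+h*N for r in rs])
    e=[]
    for v in rows:
        u=q[0,0]+(v-q[0,1])*(q[1,0]-q[0,0])/(q[1,1]-q[0,1]); e.append(round(cen(v,round(u))-u,2))
    print(name,e)
E
```

```text
[[129 126 126 124 116 113 102  85  79  78  78  74  69  69  68  67]
 [142 140 142 138 138 132 117  90  81  82  88  88  85  81  73  70]
 [141 143 144 144 144 135 112  75  61  66  86 105 114 109  98  85]
 [144 143 142 144 144 135 103  57  27  39  81 122 136 133 124 112]
 [143 141 143 143 142 130  91  41  13  33  86 130 144 143 141 134]
 [143 141 143 142 143 127  82  28   7  38  90 131 144 144 143 141]
 [142 142 142 143 142 123  76  23  15  55 101 135 144 143 143 142]
 [142 143 143 143 136 112  63  17  25  74 119 140 145 143 143 143]
 [143 143 144 143 131 101  63  26  32  84 129 143 144 143 142 142]
 [143 143 143 142 127  98  71  45  46  87 125 139 142 141 143 143]
 [143 141 140 138 120  86  57  46  63  91 115 129 140 142 143 144]
 [142 141 140 135 116  72  37  44  73  92 108 125 139 144 143 142]
 [143 141 139 129 111  66  25  45  76  95 106 124 139 143 143 143]
 [143 140 134 125  99  54  24  52  84 101 114 129 140 143 142 142]
 [143 139 131 120  87  39  25  59  88 105 124 137 144 142 142 142]
 [140 137 131 115  77  31  36  69  92 107 125 140 143 142 142 143]
 [124 118 117 105  64  23  4
[... 253 characters left out ...]
  18  21  21  33  48  60  64  72  82  92  98 104 111]]
mark [np.float64(-0.26), np.float64(-0.24), np.float64(-0.18), np.float64(-0.18), np.float64(-0.21)]
ptr-2 [np.float64(1.0), np.float64(0.88), np.float64(0.76), np.float64(0.73), np.float64(0.66), np.float64(-0.0), np.float64(-0.47)]
ptr0 [np.float64(0.19), np.float64(0.12), np.float64(0.05), np.float64(0.06), np.float64(0.04), np.float64(-0.57), np.float64(-0.68)]
ptr2 [np.float64(-0.64), np.float64(-0.66), np.float64(-0.68), np.float64(-0.62), np.float64(-0.59), np.float64(-0.94), np.float64(-1.22)]
ptr4 [np.float64(-1.49), np.float64(-1.46), np.float64(-1.43), np.float64(-1.32), np.float64(-1.25), np.float64(-1.54), np.float64(-1.41)]
```

Timer is at zero within about 1°. Now the vent.

```bash
python3 - <<'E'
from h import *
u=R.from_euler('xyz',[180,0,180+np.degrees(pose[2])],degrees=True)
b=lambda x,y,z:(Wb(np.array([x,y,z])),u)
w=[now(),b(-.06,-.056,.24),b(.055,-.056,.19),b(.055,-.056,.117),b(.055,-.036,.117),b(.055,-.003,.117)]
for a,c in zip(w,w[1:]): print(np.round(c[0],3),rel(*a,*c))
E
```

```text
[0.515 0.034 0.24 ] [-0.393, -0.289, -0.212, 0.005, 0.412, 0.001]
[0.625 0.003 0.19 ] [-0.575, -0.0, 0.25, 0.0, 0.0, 0.0]
[0.625 0.003 0.117] [0.0, -0.0, 0.365, 0.0, 0.0, 0.0]
[0.631 0.022 0.117] [0.0, 0.1, 0.0, 0.0, 0.0, 0.0]
[0.64  0.054 0.117] [-0.0, 0.165, 0.0, 0.0, 0.0, 0.0]
```

Request:
apply_moves:
  moves:
    - [-0.2,-0.1,-0.2,0,0.1,0,0]
    - [-0.39,-0.29,-0.21,0,0.41,0,0]
    - [-0.39,-0.29,-0.21,0,0.41,0,0]
    - [-0.39,-0.29,-0.21,0,0.41,0,0]
    - [-0.39,-0.29,-0.21,0,0.41,0,0]
    - [-0.39,-0.29,-0.21,0,0.41,0,0]
    - [-0.39,-0.29,-0.21,0,0.41,0,0]
    - [-0.39,-0.29,-0.21,0,0.41,0,0]

```text
time_s: 8.15
tool_pos: [0.5129, 0.0327, 0.2357]
tool_rot: [180.0, -0.1, 164.3]
force: [0.5, 0.4, 1.0]
grip_width: 0.0008
grasp_force: 0.0
```

Request:
apply_moves:
  moves:
    - [-0.2,0,0.1,0,0,0,0]
    - [-0.4,0,0.2,0,0,0,0]
    - [-0.575,0,0.25,0,0,0,0]
    - [-0.575,0,0.25,0,0,0,0]
    - [-0.575,0,0.25,0,0,0,0]

```text
time_s: 8.65
tool_pos: [0.6235, 0.0018, 0.1863]
tool_rot: [179.9, -0.1, 164.3]
force: [0.1, -0.2, -0.7]
grip_width: 0.0004
grasp_force: 0.0
```

```bash
python3 - <<'E'
from h import *
u=R.from_euler('xyz',[180,0,180+np.degrees(pose[2])],degrees=True)
o=env.get_obs();print(o['qpos'],o['tool_pos'],o['tool_rot'],o['grip_width'],o['force'])
print(rel(*now(),Wb(np.array([.055,-.056,.117])),u))
E
```

```text
[-29.6757412   18.00248494  33.52442511  91.06150265 -10.35768076
  74.1104579   79.69308763] [0.6234682  0.00183936 0.18630422] [ 1.79891653e+02 -1.06792311e-01  1.64276839e+02] 0.00041631676339966793 [ 0.09486994 -0.17840452 -0.6534876 ]
[-0.008, 0.006, 0.347, 0.001, -0.001, 0.001]
```

Request:
apply_moves:
  moves:
    - [0,0,0.12,0,0,0,0]
    - [0,0,0.24,0,0,0,0]
    - [-0.008,0,0.32,0,0,0,0]
    - [-0.008,0,0.345,0,0,0,0]
    - [-0.008,0,0.345,0,0,0,0]

```text
time_s: 9.15
tool_pos: [0.6255, 0.0017, 0.118]
tool_rot: [179.8, -0.1, 164.3]
force: [-0.4, 0.9, 1.1]
grip_width: 0.0006
grasp_force: 0.0
```

Request:
apply_moves:
  moves:
    - [0,0.02,0,0,0,0,0]
    - [0,0.04,0,0,0,0,0]
    - [0,0.06,0,0,0,0,0]
    - [0,0.08,0,0,0,0,0]
    - [0,0.1,0,0,0,0,0]
    - [0,0.12,0,0,0,0,0]
    - [0,0.12,0,0,0,0,0]

```text
time_s: 9.85
tool_pos: [0.6327, 0.0253, 0.1175]
tool_rot: [179.9, -0.1, 164.3]
force: [0.6, 0.2, -0.9]
grip_width: 0.0004
grasp_force: 0.0
```

Request:
apply_moves:
  moves:
    - [0,0.02,0,0,0,0,0]
    - [0,0.04,0,0,0,0,0]
    - [0,0.04,0,0,0,0,0]

```text
time_s: 10.15
tool_pos: [0.6346, 0.0314, 0.1176]
tool_rot: [180.0, -0.1, 164.3]
force: [-0.1, -2.9, 0.4]
grip_width: 0.0002
grasp_force: 1.1
```

Request:
apply_moves:
  moves:
    - [0,0.02,0,0,0,0,0]
    - [0,0.04,0,0,0,0,0]
    - [0,0.04,0,0,0,0,0]

```text
time_s: 10.45
tool_pos: [0.6367, 0.0386, 0.1176]
tool_rot: [180.0, -0.1, 164.2]
force: [-1.5, -5.1, 0.6]
grip_width: 0.0006
grasp_force: 2.3
```

```bash
python3 - <<'E'
from h import *
p,r=now();print(R.from_euler('z',-pose[2]).apply(p-[pose[0],pose[1],0]),r.inv().apply(env.get_obs()['force']))
a=save('top','t4.png')
cv2.imwrite('pics/t4c.png',cv2.resize(a[210:310,230:350,::-1],None,fx=5,fy=5,interpolation=cv2.INTER_CUBIC))
E
```

```text
[ 0.05616455 -0.01824008  0.11757725] [ 0.05046291 -5.30824313 -0.57577883]
```

View pics/t4c.png

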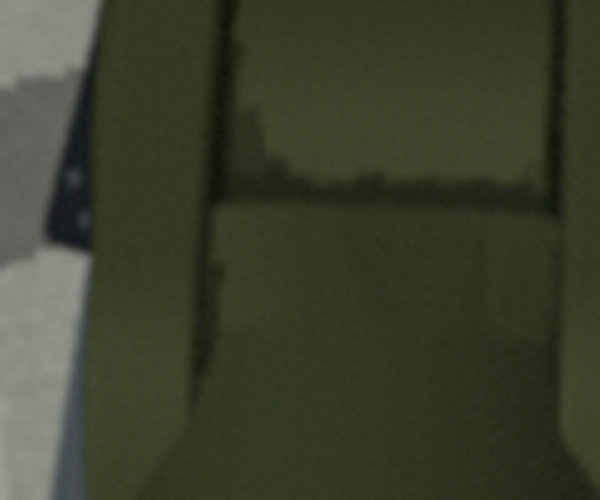

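The arm hides the tab, so I go by force: contact at ~5 N, spring resisting.

Request:
apply_moves:
  moves:
    - [0,0.02,0,0,0,0,0]
    - [0,0.04,0,0,0,0,0]
    - [0,0.06,0,0,0,0,0]
    - [0,0.06,0,0,0,0,0]

```text
time_s: 10.9
tool_pos: [0.6406, 0.0536, 0.1177]
tool_rot: [179.7, -0.0, 164.4]
force: [-1.1, 0.2, 0.3]
grip_width: 0.0007
grasp_force: 0.0
```

Request:
apply_moves:
  moves:
    - [0,0.02,0,0,0,0,0]
    - [0,0.03,0,0,0,0,0]
    - [0,0.03,0,0,0,0,0]

```text
time_s: 11.2
tool_pos: [0.642, 0.0585, 0.1178]
tool_rot: [179.8, -0.0, 164.4]
force: [-0.4, 0.3, 0.1]
grip_width: 0.0005
grasp_force: 0.0
```

Force vanished: it snapped away from the finger. Retreat and look.

Request:
apply_moves:
  moves:
    - [0,-0.1,0,0,0,0,0]
    - [0,-0.15,-0.1,0,0,0,0]
    - [0,-0.15,-0.3,0,0,0,0]
    - [0,-0.15,-0.6,0,0,0,0]
    - [0,-0.15,-0.8,0,0,0,0]
    - [0,-0.15,-0.8,0,0,0,0]

```text
time_s: 11.8
tool_pos: [0.6368, 0.025, 0.2861]
tool_rot: [179.6, 0.7, 164.1]
force: [0.5, -0.7, 0.1]
grip_width: 0.0007
grasp_force: 0.0
```

Request:
apply_moves:
  moves:
    - [0.2,-0.2,0,0,0,0,0]
    - [0.4,-0.4,0,0,0,0,0]
    - [0.5,-0.7,0,0,0,0,0]
    - [0.5,-1,0,0,0,0,0]
    - [0.5,-1,0,0,0,0,0]
    - [0.5,-1,0,0,0,0,0]
    - [0.5,-1,0,0,0,0,0]

```text
time_s: 12.5
tool_pos: [0.4822, -0.1392, 0.2771]
tool_rot: [179.8, -0.0, 164.1]
force: [0.0, 0.5, 0.2]
grip_width: 0.0002
grasp_force: 0.0
```

```bash
python3 - <<'E'
from h import *
a=save('top','t5.png')
for v in(.03,.036): print((proj('top',Wb(np.array([[.055,-.018+v,.135]])))-[170,170]+.5)*3.3)
cv2.imwrite('pics/t5c.png',cv2.resize(a[170:350,170:410,::-1],None,fx=3.3,fy=3.3,interpolation=cv2.INTER_CUBIC))
E
```

```text
[[405.40822252 258.57565525]]
[[393.3128103  255.48367951]]
```

View pics/t5c.png

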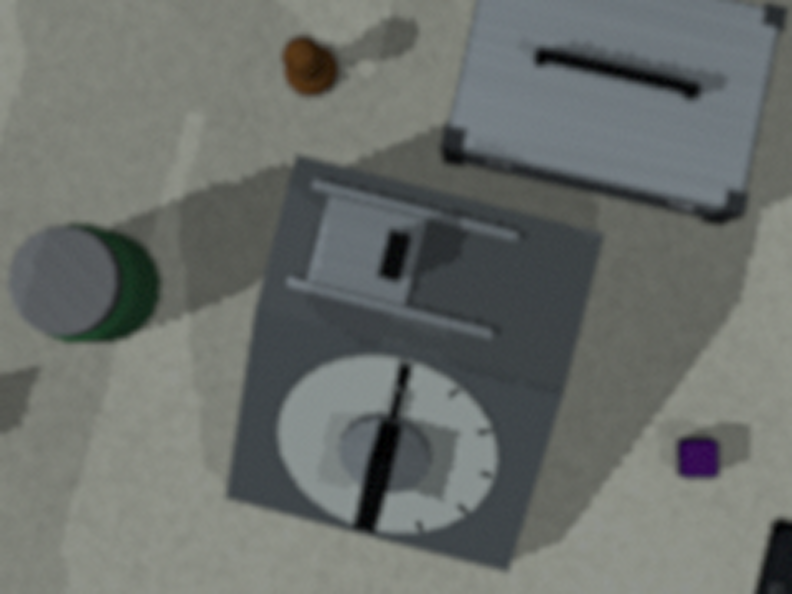

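The tab is at (395,255), matching the fully shut prediction (393,255). The slots are covered, the pointer is at zero and the bystanders haven't moved.

```bash
python3 -c "
from cell import env
print(env.sign_off())"
```

```text
the job is handed in; nothing more can be done
None
```

I turned the timer to zero (within about 1° in the camera picture), then pushed the vent slide until it snapped shut; nothing around the box moved, and the job is handed in at about 12.5 s.

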